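Put the flower press together at the garland stall

TASK

Put the small flower press together in its metal frame: first the solid bed block from its plywood holder, flat on the pocket floor, then the open spacer frame on top of it, then the platen with its handle up, each lying flat and square in the pocket. Lower each part in gently rather than dropping it, let everything go, and leave the other things on the counter where they are.

Things in the scene. Friction and masses are not known exactly. Their poses are not given: they have to be found in the camera images.
- press: metal press frame, fixed, 98 x 78 mm, 68 mm high, with a rectangular pocket open at the top. Origin: centre of its underside; x along the pocket's length. The long walls (its +y and -y sides, 10 mm thick) are full height without gaps; each short end (+x, -x) has a 36 mm wide finger gap in its middle, open outwards and from the pocket floor to the top. Its floor plate is 8 mm thick.
- pocket (a point): centre of the pocket floor, 8 mm above the press frame's origin, same axes. The pocket is 71 mm long (x), 53 mm wide (y), straight for 50 mm above its floor, then flared out by about 3.5 mm up to 60 mm. All three parts are 68 x 50 mm in outline, so 1.5 mm of play each side; they fit only with their x along the pocket's x (either way round).
- holder: plywood holder of the bed block, fixed, 100 x 66 mm. Origin: centre of its underside; x along its length. Floor 6 mm thick; end walls at x = +-39 to +-50 mm, 42 mm high, 5 mm from the block's ends; low lips at y = +-28 to +-33 mm, 12 mm high. So in the holder only the block's long sides (its +y and -y faces) are free for fingers.
- bed: bed block, plain solid light-wood block 68 x 50 x 30 mm (x, y, z), in the holder, its length along the holder's. Origin: centre of its underside; x along its 68 mm length.
- spacer: spacer frame, light-wood rectangular ring 68 x 50 mm, 16 mm high, with a 40 x 24 mm window through it, lying flat on the counter. Origin: centre of its underside; x along its 68 mm length.
- platen: platen, light-wood plate 68 x 50 x 8 mm lying flat on the counter with an upright bar handle in the middle of its top: 34 mm long (x), 14 mm thick (y), from 8 to 36 mm above its underside. Origin: centre of the plate's underside; x along its 68 mm length.
- spool: white thread spool, upright, 42 mm in diameter and 42 mm high; leave alone. Origin: centre of its underside.
- weight: brass scale weight with a stub knob, 46 mm in diameter, 42 mm high; leave alone. Origin: centre of its underside.
- bowl: small steel bowl, 96 mm in diameter, 35 mm high; leave alone. Origin: centre of its underside.
- jar: clear jar with a red lid, 84 mm in diameter, 130 mm high; leave alone. Origin: centre of its underside.
- bottle: clear bottle with yellow label and orange cap, 66 mm in diameter, 200 mm high; leave alone. Origin: centre of its underside.
- offcut: square light-wood offcut 45 x 45 x 20 mm, not part of the press; leave alone. Origin: centre of its underside.
Not all that is in view belongs to the job. What is shaped like the spacer but blue is not meant. Leave any orange look-alike of the platen alone.

How it is judged:
By the outcome, as a careful person would: the job done as asked, in the order asked, and still so for the second after the job is handed in, with the robot touching nothing.
It also fails if it takes over 72 s, if anything falls off the work surface, if the arm or the gripper's body presses on something with over 40 N, if the wrist force passes 120 N, or if a joint passes its speed limit or range.

ROBOT

A 6-joint arm with a two-finger parallel gripper is mounted at the origin on the work surface. World frame = base frame: x ahead of the robot, y to its left, z up, the work surface at z = 0. Lengths are in mm, angles in rad, forces in N, time in s.
With the tool pointing down it reaches from about 350 to 725 mm from the base axis. Payload 6 kg.
Tool frame: the origin (TCP) lies midway between the tips of the shut fingers; the grasp point (between the pads) lies 19 mm behind it (arm.grasp_offset is the distance from the TCP to the grasp point, in mm); z points along the fingers, y is the line along which they close (so a half turn about z gives the same grasp; the last joint's range is limited). The gripper opens to 85 mm and grips with 20 to 120 N. Pads are 22 mm wide; open, the fingers measure 114 mm over their backs; the gripper's body (76 mm by 85 mm) begins 54 mm behind the grasp point. The pads swing forward as they close: fully open they stand 13 mm farther back than shut.
Start: joints at [1.563, 0.04, 0.085, 0, -1.615, -0.334], TCP at [201.083, 565.278, 231.261] pointing down, gripper open.
Joint ranges: [-2.56, 2.56], [-1.29, 2.01], [-1.08, 1.49], [-3.29, 1.98], [-2.81, -0.18], [-2.99, 2.99]. Speed limits (rad/s): [2.57, 2.57, 3.01, 3.14, 3.14, 3.14].

INTERFACE

Orientations are given as a unit quaternion [w, x, y, z].
In Python, from station import arm gives the robot as it stands. The module is installed in compiled form; this text tells all that it offers.
- The arm moves only by the tool send_rows, never from a script. Its argument "series" is one flat list of numbers, 7 for each row, row after row: the closure, from 0 (fully open) to 1 (shut), then the shift along the tool's x, y, z in mm, then the turn, a rotation vector about the tool's x, y, z in degrees. A call has 1 to 12 rows; each row is the pose to reach, as a shift and turn from the pose commanded when the call began, along the tool's axes at that moment; what a row does not reach only later rows make up. A row lasts 1/12 s, in which the tool goes at most 41.7 mm and 7.16 degrees, less where a joint would pass 70% of its speed; a pose out of reach is approached as far as the arm can. A call with a gripper value outside its range is refused whole. The fingers move at their own pace and stop on an object; "squeeze" is the grip in N (left out, the last holds). Time passes only in rows, so rows that repeat a pose let the fingers close. It gives the time, the measured TCP pose, the force, the opening and the grip force at its end, in the units of the state.
- arm.get_obs(): the state, without advancing time (a new reading comes with each control period).
- arm.grab_frame(name): name is "side" or "top"; returns a dict with "pixels" (384x512x3 uint8, red, green, blue), "camera_matrix" (3x3 intrinsics, pixels), "world_from_camera" (4x4, takes a point from camera to world coordinates). Camera axes: x right, y up, looking along -z (the intrinsics and any distortion apply to the point x, -y, -z); pixel columns grow to the right and rows downward; lengths in mm; the calibration is good to about 2 mm. A picture is of the moment at which its call begins. There is no depth.
- arm.close_job(): hands the job in; it is judged then, once.
Trained networks look in a picture, given as the dict that the camera call returned (one of the last four; its "shot" number tells which), for a name from the list of things; names that differ only in an ending like _2 or _b are one class to them, and where a whole thing is asked for, a point or a joint stands for the part that bears it (a point fixed in the world has none). Each returns a list of dicts, best first, with "confidence" (0 to 1); they miss things now and then, are a little off and sometimes report something else, mostly with a low value. They report only what shows in the picture. A call takes as long as a camera call. They do not tell look-alikes from the thing itself.
- arm.search_frame(picture, thing): "xy" ([column, row] in pixels, amid what is visible of it).
- arm.trace(picture, thing): "pixels" (384x512 bool, what is visible of it) and "xy" ([column, row] in pixels, amid what is visible of it).
The state is a dict: "time": time; "joint_positions": joint angles; "qd": joint speeds; "effort": joint torques, N m; "tool_pos": TCP position; "orientation": TCP orientation; "wrist_force": force on the tool from outside, world axes, zero at the start; "ft_torque": the same for the moment, N m; "opening": opening from 0.0 (shut) to 1.0 (fully open); "grasp_force": force on a finger pad.
Only numpy, scipy, OpenCV 4.12 (cv2) and the standard library are available. Lean on these libraries where they do the work, as an engineer would, in place of code of your own. Each camera call takes 0.05 s, during which the arm holds its last target. There are 200 camera calls.

## Working session

There is one attempt and no reset: what is moved stays moved. The work goes in short steps, Python scripts to look and compute and a tool call to move; the robot and the scene stay as the last step left them, time stands still between calls to the robot, and variables do not carry over. Pictures are saved under pics/ and viewed, at most 10 in all, crops included, and the job is handed in when it is done.

Besides the shell and the picture viewer there is one more tool, called as name(argument=value, ...), one argument or row to a line, values as JSON. send_rows: Moves the arm, as the interface text tells. Its arguments: {"type":"object","properties":{"series":{"type":"array","items":{"type":"number"}},"squeeze":{"type":"number"}},"required":["series"]}

```bash
mkdir -p pics && python3 - <<'E'
from station import arm
import cv2, numpy as np
o=arm.get_obs(); print({k:np.round(v,3).tolist() for k,v in o.items()}, arm.grasp_offset)
for n in ("top","side"):
    f=arm.grab_frame(n)
    cv2.imwrite(f"pics/{n}0.png",cv2.resize(f["pixels"][:,:,::-1],(800,600),interpolation=cv2.INTER_CUBIC))
    print(n,np.round(f["camera_matrix"],2).tolist(),np.round(f["world_from_camera"],3).tolist(),[k for k in f])
    for t in ("press","holder","bed","spacer","platen","offcut"):
        print(t,[(np.round(d["xy"],1).tolist(),round(d["confidence"],2)) for d in arm.search_frame(f,t)][:4])
E
```

```text
{'time': 0.0, 'joint_positions': [1.563, 0.041, 0.084, -0.0, -1.616, -0.334], 'qd': [0.001, -0.002, -0.001, -0.0, -0.001, -0.001], 'effort': [0.0, -36.82, 34.742, 6.933, -0.005, 0.0], 'tool_pos': [200.915, 564.995, 230.239], 'orientation': [0.001, 0.985, -0.17, -0.0], 'wrist_force': [-0.922, -0.796, 0.177], 'ft_torque': [-0.014, 0.042, -0.003], 'grasp_force': 0.0, 'opening': 0.999} 18.700000000000003
top [[465.35, 0.0, 256.3], [0.0, 465.35, 184.94], [0.0, 0.0, 1.0]] [[-0.023, 0.996, -0.091, 454.287], [-1.0, -0.025, -0.015, -45.797], [-0.017, 0.09, 0.996, 1235.854], [0.0, 0.0, 0.0, 1.0]] ['pixels', 'camera_matrix', 'world_from_camera', 'shot']
press [([238.7, 170.0], 0.9), ([393.3, 217.7], 0.44)]
holder [([307.2, 175.9], 0.78)]
bed [([320.6, 165.8], 0.66), ([243.2, 169.5], 0.2)]
spacer [([405.4, 266.9], 0.73), ([391.1, 215.4], 0.58)]
platen [([137.6, 202.6], 0.82), ([183.5, 196.1], 0.66)]
offcut [([355.1, 134.6], 0.62)]
side [[355.09, 0.0, 254.59], [0.0, 355.09, 187.44], [0.0, 0.0, 1.0]] [[0.807, 0.442, -0.393, 188.954], [-0.591, 0.602, -0.537, -533.937], [-0.001, 0.665, 0.747, 748.051], [0.0, 0.0, 0.0, 1.0]] ['pixels', 'camera_matrix', 'world_from_camera', 'shot']
press [([257.8, 178.4], 0.74)]
holder [([302.1, 231.5], 0.88)]
bed [([309.2, 227.1], 0.77)]
spacer [([318.3, 329.1], 0.68), ([273.8, 364.9], 0.6)]
platen [([213.1, 157.4], 0.81), ([185.8, 144.2], 0.67)]
offcut [([364.0, 233.0], 0.7), ([303.7, 234.2], 0.21)]
```

View pics/top0.png

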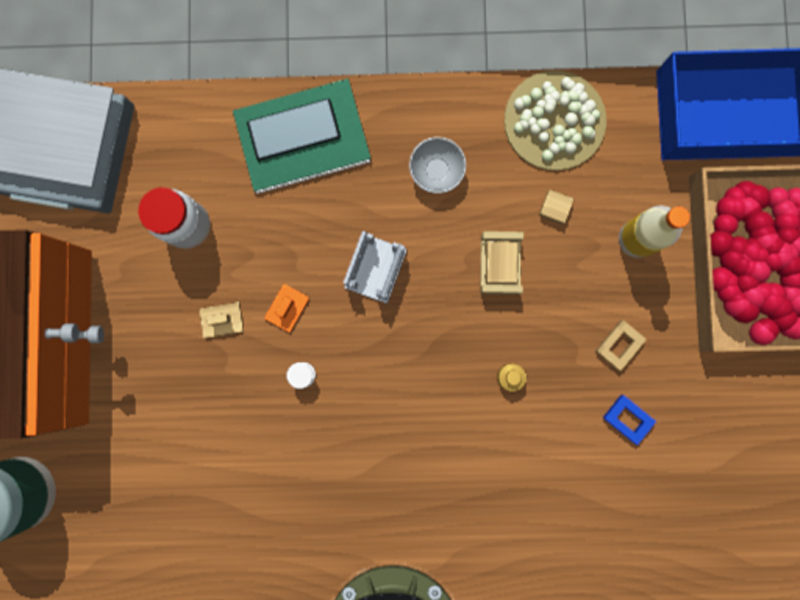

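View pics/side0.png

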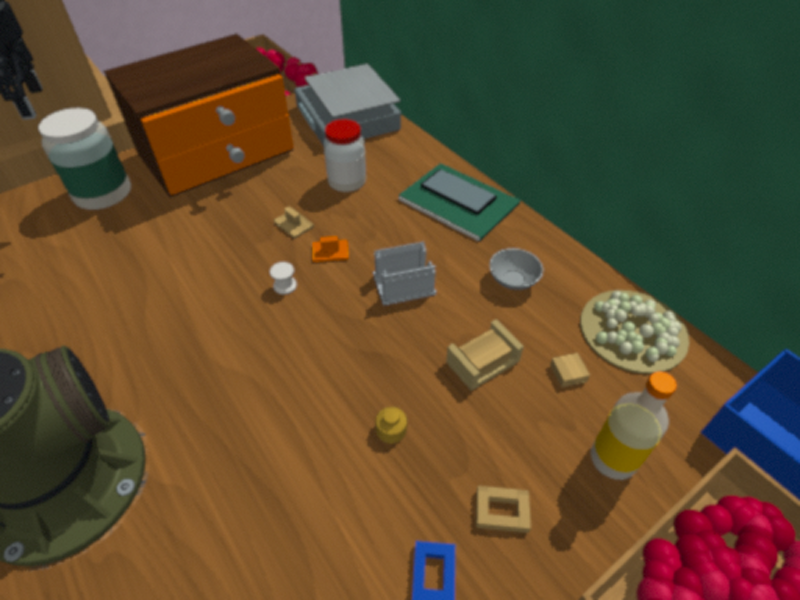

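The light-wood spacer is at about (621,347) in the 800-px top view, with the blue decoy at (629,420). The real platen is at (221,320), with the orange decoy at (287,308). The press is at (375,267) and the holder with the bed at (502,263). Next I'll fit box models to the network masks.

```bash
cat > h.py <<'E'
import numpy as np, cv2
from scipy.optimize import minimize
from station import arm
S=4
def B(x0,x1,y0,y1,z0,z1): return np.array([[x,y,z] for x in(x0,x1) for y in(y0,y1) for z in(z0,z1)],float)
ring=[B(-34,34,12,25,0,16),B(-34,34,-25,-12,0,16),B(20,34,-25,25,0,16),B(-34,-20,-25,25,0,16)]
press=[B(-49,49,-39,39,0,8),B(-49,49,29,39,0,68),B(-49,49,-39,-29,0,68)]+[B(a,b,c,d,0,68) for a,b in((-49,-38),(38,49)) for c,d in((18,39),(-39,-18))]
M=dict(press=press,holder=[B(-50,50,-33,33,0,12),B(39,50,-33,33,0,42),B(-50,-39,-33,33,0,42)],
 bed=[B(-34,34,-25,25,0,30)],spacer=ring,platen=[B(-34,34,-25,25,0,8),B(-17,17,-7,7,8,36)],
 offcut=[B(-22.5,22.5,-22.5,22.5,0,20)])
def proj(f,P):
    T=np.linalg.inv(f["world_from_camera"]); c=P@T[:3,:3].T+T[:3,3]; c=c*[1,-1,-1]
    q=c@f["camera_matrix"].T; return q[:,:2]/q[:,2:]
def ray(f,uv,z):
    d=np.linalg.inv(f["camera_matrix"])@[uv[0],uv[1],1]; T=f["world_from_camera"]; d=T[:3,:3]@(d*[1,-1,-1]); o=T[:3,3]
    return o+d*(z-o[2])/d[2]
def render(f,boxes,p,z):
    c,s=np.cos(p[2]),np.sin(p[2]); R=np.array([[c,-s,0],[s,c,0],[0,0,1]])
    im=np.zeros((384*S,512*S),np.uint8)
    for b in boxes:
        q=(proj(f,b@R.T+[p[0],p[1],z])+.5)*S-.5
        cv2.fillConvexPoly(im,cv2.convexHull(np.round(q*16).astype(np.int32)),1,shift=4)
    return im
def fit(views,boxes,z,p0=None,yaws=np.arange(0,180,15)):
    """views: [(frame,mask)]"""
    ms=[cv2.resize(m.astype(np.float32),None,fx=S,fy=S,interpolation=cv2.INTER_LINEAR)>.5 for f,m in views]
    def cost(p):
        p=[p[0],p[1],p[2]/50]; t=0
        for (f,_),m in zip(views,ms):
            r=render(f,boxes,p,z)>0; t+=1-(r&m).sum()/max(1,(r|m).sum())
        return t/len(views)
    if p0 is None:
        f,m=views[0]; v,u=np.nonzero(m); x=ray(f,(u.mean(),v.mean()),z+10)
        p0=min(([x[0],x[1],np.radians(a)*50] for a in yaws),key=cost)
    else: p0=[p0[0],p0[1],p0[2]*50]
    for st in (6,2.):
        sim=np.array([p0]+[np.array(p0)+st*e for e in np.eye(3)])
        r=minimize(cost,p0,method="Nelder-Mead",options=dict(initial_simplex=sim,xatol=.05,fatol=1e-4)); p0=r.x
    return np.array([r.x[0],r.x[1],r.x[2]/50]),1-r.fun
def best(f,t,near,filt=lambda d:True):
    ds=[d for d in arm.trace(f,t) if np.hypot(*(np.array(d["xy"])-near))<18]
    return ds[0]["pixels"] if ds else None
E
python3 - <<'E'
from h import *
near=dict(press=((239,170),(258,178)),holder=((320,168),(306,229)),bed=((321,166),(309,227)),spacer=((397,221),(318,329)),platen=((140,204),(186,144)),offcut=((355,134),(364,233)))
F=[arm.grab_frame(n) for n in("top","side")]
np.savez("cams.npz",**{f"{a}{i}":F[i][b] for i in(0,1) for a,b in(("K","camera_matrix"),("T","world_from_camera"),("p","pixels"))})
for t,nr in near.items():
    V=[(f,best(f,t,n)) for f,n in zip(F,nr)]; V=[v for v in V if v[1] is not None]
    z=6 if t=="bed" else 0
    if t=="spacer" : V=[(f,m) for f,m in V]
    p=None
    for nm,vs in (("both",V),("one",V[:1]),("two",V[1:])):
        if not vs: continue
        q,i=fit(vs,M[t],z,p)
        if p is None:p=q
        print(t,nm,np.round([q[0],q[1],np.degrees(q[2])],1),"iou %.3f"%i, [int(m.sum()) for _,m in vs])
f=F[0]
for t in("spool","weight","bowl","jar","bottle"):
    print(t,[(np.round(ray(f,d["xy"],40)[:2]).tolist(),round(d["confidence"],2)) for d in arm.search_frame(f,t)][:2])
E
```

```text
press both [603.5  14.6 156.2] iou 0.886 [1157, 1224]
press one [604.4  12.4 159.5] iou 0.911 [1157]
press two [601.6  15.8 154.2] iou 0.880 [1224]
holder both [ 606.  -197.3   -1.9] iou 0.431 [384, 608]
holder one [ 606.1 -197.4   -1.9] iou 0.369 [384]
holder two [ 605.1 -196.4   -3. ] iou 0.500 [608]
bed both [ 607.5 -197.2   -4.8] iou 0.911 [559, 625]
bed one [ 607.4 -197.9   -4.9] iou 0.949 [559]
bed two [ 609.  -196.6   -2.9] iou 0.880 [625]
spacer both [ 463.9 -392.5  137.6] iou 0.914 [745]
spacer one [ 463.9 -392.5  137.6] iou 0.914 [745]
platen both [523.  279.5  98.4] iou 0.901 [516, 265]
platen one [523.9 279.1  98.7] iou 0.957 [516]
platen two [521.2 280.3  98.5] iou 0.886 [265]
offcut both [ 700.8 -296.1   68. ] iou 0.879 [310, 361]
offcut one [ 701.3 -296.4   67.9] iou 0.911 [310]
offcut two [ 699.2 -294.3   69. ] iou 0.867 [361]
spool [([425.0, 137.0], 0.74)]
weight [([410.0, -203.0], 0.67)]
bowl [([764.0, -97.0], 0.96)]
jar [([695.0, 353.0], 0.71)]
bottle [([652.0, -448.0], 0.85), ([607.0, -197.0], 0.28)]
```

```bash
cat > seg.py <<'E'
from h import *
def gc(f,boxes,p,z,grow=5):
    """grabcut mask around a model prior"""
    r=cv2.resize(render(f,boxes,p,z),(512,384),interpolation=cv2.INTER_AREA)
    im=cv2.cvtColor(f["pixels"],cv2.COLOR_RGB2LAB)
    k=lambda n:np.ones((n,n),np.uint8)
    m=np.full(r.shape,cv2.GC_BGD,np.uint8); m[cv2.dilate(r,k(2*grow+1))>0]=cv2.GC_PR_BGD; m[r>0]=cv2.GC_PR_FGD; m[cv2.erode(r,k(5))>0]=cv2.GC_FGD
    v,u=np.nonzero(cv2.dilate(r,k(41))); a,b,c,d=v.min(),v.max(),u.min(),u.max()
    mm=m[a:b,c:d].copy(); cv2.grabCut(np.ascontiguousarray(f["pixels"][a:b,c:d,::-1]),mm,None,np.zeros((1,65)),np.zeros((1,65)),4,cv2.GC_INIT_WITH_MASK)
    o=np.zeros(r.shape,bool); o[a:b,c:d]=(mm==1)|(mm==3); return o
def tile(f,boxes,p,z,c,w=34,s=8):
    """crop with model edges"""
    K=S*2; u,v=int(c[0]),int(c[1]); im=cv2.resize(f["pixels"][v-w//2:v+w//2,u-w//2:u+w//2,::-1],None,fx=s,fy=s,interpolation=cv2.INTER_CUBIC)
    cs,sn=np.cos(p[2]),np.sin(p[2]); R=np.array([[cs,-sn,0],[sn,cs,0],[0,0,1]])
    for b in boxes:
        q=(proj(f,b@R.T+[p[0],p[1],z])-[u-w//2,v-w//2]+.5)*s
        cv2.polylines(im,[cv2.convexHull(q.astype(np.float32)).astype(np.int32)],True,(255,0,255),1)
    return im
E
python3 - <<'E'
from seg import *
F=[arm.grab_frame(n) for n in("top","side")]
P=dict(press=(603.5,14.6,156.2),holder=(606,-197.3,-4),spacer=(463.9,-392.5,137.6),platen=(523,279.5,98.4),bed=(607.5,-197.2,-4))
H={**M}; H["holder"]=M["holder"]+[B(-34,34,-25,25,6,36)]
T=[[],[]]
for t,p in P.items():
    p=np.array([p[0],p[1],np.radians(p[2])]); z=6 if t=="bed" else 0
    if t!="bed":
        V=[(f,gc(f,H[t],p,z)) for f in F]
        for nm,vs in (("top",V[:1]),("side",V[1:]),("both",V)):
            q,i=fit(vs,H[t],z,p); print(t,nm,np.round([q[0],q[1],np.degrees(q[2])],1),"iou %.3f"%i)
    else: q=p
    c=np.array([[q[0],q[1],20]])
    if t!="bed":
        for k in(0,1): T[k].append(tile(F[k],M[t],q,z,proj(F[k],c)[0],w=50 if t in("press","holder") else 40,s=4 if t in("press","holder") else 5))
cv2.imwrite("pics/fit1.png",np.vstack([np.hstack(x) for x in T]))
E
```

```text
press top [602.2  13.8 159.6] iou 0.918
press side [602.5  15.3 154.9] iou 0.899
press both [603.   14.7 158.1] iou 0.904
holder top [ 606.2 -198.2   -1.7] iou 0.955
holder side [ 604.7 -198.1   -2.4] iou 0.957
holder both [ 605.6 -197.9   -2.4] iou 0.948
spacer top [ 463.1 -394.1  138.2] iou 0.860
spacer side [ 465.6 -390.8  138. ] iou 0.850
spacer both [ 463.9 -392.8  137.9] iou 0.812
platen top [522.5 280.6  98.3] iou 0.924
platen side [522.7 284.4  97.7] iou 0.875
platen both [522.3 280.6  97.9] iou 0.895
```

View pics/fit1.png

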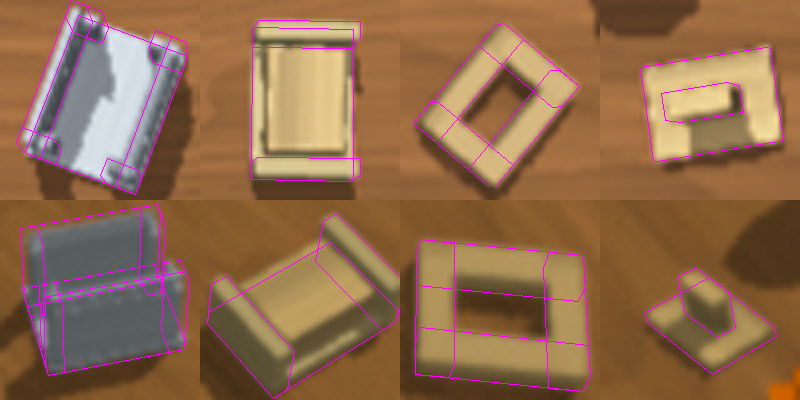

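The holder, spacer and platen fits match both views. The press outline matches to about 1–2 mm, and its yaw needs refining. I'll do an edge-based refinement of it and compute the first move.

```bash
cat > mv.py <<'E'
from h import *
from scipy.spatial.transform import Rotation as Ro
def mv(x,y,z,phi,o=None,show=True):
    """shift and turn (tool axes) from the present pose to tool-down x,y,z, yaw phi deg"""
    o=o or arm.get_obs(); q=o["orientation"]; R=Ro.from_quat([q[1],q[2],q[3],q[0]])
    a=np.radians(phi)/2; T=Ro.from_quat([np.cos(a),np.sin(a),0,0])
    d=R.inv().apply(np.array([x,y,z])-o["tool_pos"]); r=np.degrees((R.inv()*T).as_rotvec())
    if show: print("shift",np.round(d,1).tolist(),"turn",np.round(r,1).tolist())
    return d,r
def st():
    o=arm.get_obs(); q=o["orientation"]; X=Ro.from_quat([q[1],q[2],q[3],q[0]]).as_matrix()[:,0]
    print("t %.2f"%o["time"],"tcp",np.round(o["tool_pos"],1),"yaw %.1f"%np.degrees(np.arctan2(X[1],X[0])),"F",np.round(o["wrist_force"],1),"open %.3f grip %.1f"%(o["opening"],o["grasp_force"]),"q6 %.2f"%o["joint_positions"][5])
E
python3 - <<'E'
from mv import *
from scipy.ndimage import map_coordinates
F=[arm.grab_frame(n) for n in("top","side")]
G=[]
for f in F:
    l=cv2.cvtColor(f["pixels"],cv2.COLOR_RGB2LAB).astype(np.float32); l=cv2.GaussianBlur(l,(0,0),.7)
    g=0
    for k in range(3): g=g+cv2.Sobel(l[:,:,k],-1,1,0)**2+cv2.Sobel(l[:,:,k],-1,0,1)**2
    G.append(np.sqrt(g))
# outer rim outline at z=68 (all visible from top) + visible base edges in side view (checked by hull)
rim=[((-49,-39),(49,-39)),((-49,39),(49,39)),((-49,-39),(-49,-18)),((-49,18),(-49,39)),((49,-39),(49,-18)),((49,18),(49,39))]
rim=[((*a,68),(*b,68)) for a,b in rim]
def score(p,which):
    c,s=np.cos(p[2]/50),np.sin(p[2]/50); R=np.array([[c,-s,0],[s,c,0],[0,0,1]]); t=0
    for k in which:
        P=np.vstack([np.linspace(a,b,40 if abs(a[0]-b[0])>50 else 12) for a,b in rim]).astype(float)
        q=proj(F[k],P@R.T+[p[0],p[1],0]); t+=np.minimum(map_coordinates(G[k],[q[:,1],q[:,0]],order=1),250).mean()
    return -t/len(which)
for w in ((0,),(1,),(0,1)):
    r=min((minimize(score,[603+a,14.5+b,np.radians(157+c)*50],args=(w,),method="Nelder-Mead",options=dict(initial_simplex=None,xatol=.02)) for a in(-2,2) for b in(-2,2) for c in(-3,0,3)),key=lambda r:r.fun)
    print(w,np.round([*r.x[:2],np.degrees(r.x[2]/50)],2),round(r.fun,1))
st(); mv(607,-197.5,140,-3)
E
```

```text
(0,) [598.81  14.14 158.91] -176.5
(1,) [588.09  13.45 161.92] -65.5
(0, 1) [598.79  13.94 159.01] -118.8
t 1.85 tcp [201.1 565.3 231.3] yaw -19.6 F [-0.3 -0.3 -0.1] open 0.997 grip 0.0 q6 -0.33
shift [638.1, 582.6, 91.4] turn [0.0, -0.0, -16.6]
```

send_rows(
  series=[0, 15, 14, 1, 0, 0, 0, 0, 40, 37, 3, 0, 0, 0, 0, 70, 64, 5, 0, 0, 0, 0, 100, 91, 7, 0, 0, 0, 0, 130, 118, 9, 0, 0, 0, 0, 160, 146, 11, 0, 0, 0, 0, 190, 173, 13, 0, 0, 0, 0, 220, 200, 15, 0, 0, 0, 0, 250, 228, 17, 0, 0, 0, 0, 280, 255, 19, 0, 0, 0, 0, 310, 283, 21, 0, 0, 0, 0, 340, 310, 23, 0, 0, 0],
)

```text
time: 2.85
tool_pos: [417.9, 157.3, 208.8]
orientation: [-0.001, 0.985, -0.17, 0.0]
wrist_force: [0.9, 1.1, 0.3]
opening: 0.999
grasp_force: 0.0
```

send_rows(
  series=[0, 30, 27, 7, 0, 0, -2, 0, 60, 54, 14, 0, 0, -4, 0, 90, 82, 21, 0, 0, -6, 0, 120, 110, 28, 0, 0, -8, 0, 150, 137, 35, 0, 0, -10, 0, 180, 165, 42, 0, 0, -12, 0, 210, 192, 49, 0, 0, -14, 0, 240, 220, 56, 0, 0, -16, 0, 265, 243, 62, 0, 0, -16.6, 0, 285, 261, 66, 0, 0, -16.6, 0, 298, 272.5, 68, 0, 0, -16.6, 0, 298, 272.5, 68, 0, 0, -16.6],
)

```text
time: 3.85
tool_pos: [607.0, -200.3, 138.3]
orientation: [0.0, 1.0, -0.028, -0.001]
wrist_force: [-0.7, 0.6, -0.2]
opening: 1.004
grasp_force: 0.0
```

```bash
python3 -c "
from mv import *
st(); mv(606.8,-197.5,14,-3)"
```

```text
t 3.85 tcp [ 607.  -200.3  138.3] yaw -3.2 F [-0.7  0.6 -0.2] open 1.004 grip 0.0 q6 1.52
shift [-0.0, -2.9, 124.3] turn [0.0, 0.2, -0.2]
```

send_rows(
  series=[0, 0, -2, 20, 0, 0, 0, 0, 0, -3, 50, 0, 0, 0, 0, 0, -3, 80, 0, 0, 0, 0, 0, -3, 100, 0, 0, 0, 0, 0, -3, 112, 0, 0, 0, 0, 0, -3, 120, 0, 0, 0, 0, 0, -3, 123, 0, 0, 0, 0, 0, -3, 123, 0, 0, 0],
)

```text
time: 4.52
tool_pos: [607.4, -194.3, 17.9]
orientation: [0.0, 1.0, -0.026, 0.0]
wrist_force: [0.2, -0.8, -0.5]
opening: 1.003
grasp_force: 0.0
```

send_rows(
  series=[0.2, 0, 0, 0, 0, 0, 0, 0.4, 0, 0, 0, 0, 0, 0, 0.6, 0, 0, 0, 0, 0, 0, 0.6, 0, 0, 0, 0, 0, 0, 0.6, 0, 0, 0, 0, 0, 0, 0.6, 0, 0, 0, 0, 0, 0, 0.6, 0, 0, 0, 0, 0, 0],
  squeeze=40,
)

```text
time: 5.1
tool_pos: [608.0, -194.6, 19.0]
orientation: [0.0, 1.0, -0.026, 0.001]
wrist_force: [-1.5, -0.0, 6.2]
opening: 0.578
grasp_force: 44.2
```

```bash
python3 -c "
from mv import *
st(); mv(480,-40,60,-22)"
```

```text
t 5.10 tcp [ 608.  -194.6   19. ] yaw -3.0 F [-1.5 -0.   6.2] open 0.578 grip 44.2 q6 1.52
shift [-135.7, -147.8, -41.4] turn [0.0, -0.1, 19.0]
```

send_rows(
  series=[0.6, 0, 0, -5, 0, 0, 0, 0.6, 0, 0, -20, 0, 0, 0, 0.6, 0, 0, -40, 0, 0, 0, 0.6, 0, 0, -60, 0, 0, 0, 0.6, 0, 0, -60, 0, 0, 0],
)

```text
time: 5.52
tool_pos: [609.0, -195.0, 82.1]
orientation: [0.001, 1.0, -0.026, 0.003]
wrist_force: [1.7, 0.3, -0.2]
opening: 0.575
grasp_force: 43.5
```

```bash
python3 -c "
from mv import *
st(); mv(480,-40,40,-21.5)
f=arm.grab_frame('side')
cv2.imwrite('pics/lift.png',cv2.resize(f['pixels'][120:300,200:440,::-1],(720,540),interpolation=cv2.INTER_CUBIC))"
```

```text
t 5.52 tcp [ 609.  -195.    82.1] yaw -3.0 F [ 1.7  0.3 -0.2] open 0.575 grip 43.5 q6 1.52
shift [-137.1, -148.1, 41.1] turn [0.0, -0.4, 18.5]
```

View pics/lift.png

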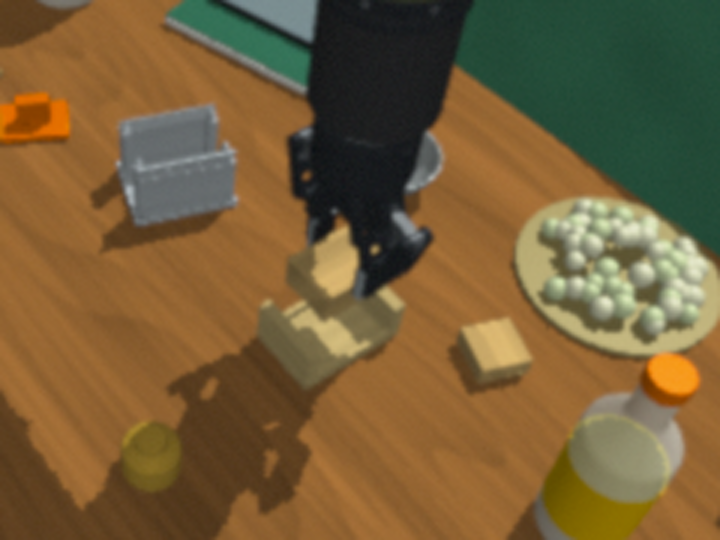

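The block is held at about (330,265), clear of the empty holder. I'll carry it to the free spot at (480,-40) and set it down for the regrip.

send_rows(
  series=[0.6, -14, -15, 0, 0, 0, 3, 0.6, -37, -40, 0, 0, 0, 7, 0.6, -60, -65, 0, 0, 0, 12, 0.6, -84, -91, 5, 0, 0, 18.5, 0.6, -107, -116, 15, 0, 0, 18.5, 0.6, -125, -135, 30, 0, 0, 18.5, 0.6, -137, -148, 42, 0, 0, 18.5, 0.6, -137, -148, 50, 0, 0, 18.5, 0.6, -137, -148, 56, 0, 0, 18.5, 0.6, -137, -148, 60, 0, 0, 18.5, 0.6, -137, -148, 62, 0, 0, 18.5, 0.6, -137, -148, 63, 0, 0, 18.5],
)

```text
time: 6.57
tool_pos: [478.1, -40.1, 13.9]
orientation: [0.0, 0.982, -0.187, -0.0]
wrist_force: [-0.4, 0.3, -1.5]
opening: 0.574
grasp_force: 43.4
```

send_rows(
  series=[0.6, 0, 0, 1, 0, 0, 0, 0.6, 0, 0, 2, 0, 0, 0, 0.6, 0, 0, 3, 0, 0, 0, 0.6, 0, 0, 3, 0, 0, 0],
)

```text
time: 6.9
tool_pos: [478.4, -39.9, 13.0]
orientation: [0.0, 0.982, -0.187, 0.0]
wrist_force: [-5.3, 0.8, 6.8]
opening: 0.569
grasp_force: 44.5
```

```bash
python3 -c "
from mv import *
st()"
```

```text
t 6.90 tcp [478.4 -39.9  13. ] yaw -21.5 F [-5.3  0.8  6.8] open 0.569 grip 44.5 q6 0.86
```

send_rows(
  series=[0.5, 0, 0, 0, 0, 0, 0, 0.3, 0, 0, 0, 0, 0, 0, 0, 0, 0, 0, 0, 0, 0, 0, 0, 0, 0, 0, 0, 0, 0, 0, 0, -5, 0, 0, 0, 0, 0, 0, -20, 0, 0, 0, 0, 0, 0, -40, 0, 0, 6, 0, 0, 0, -55, 0, 0, 13, 0, 0, 0, -55, 0, 0, 20, 0, 0, 0, -55, 0, 0, 27, 0, 0, 0, -55, 0, 0, 34, 0, 0, 0, -55, 0, 0, 41],
)

```text
time: 7.9
tool_pos: [478.2, -39.4, 66.8]
orientation: [-0.0, 0.853, -0.521, 0.0]
wrist_force: [0.1, -0.1, -0.3]
opening: 1.0
grasp_force: 0.0
```

send_rows(
  series=[0, 0, 0, 0, 0, 0, 7, 0, 0, 0, 0, 0, 0, 14, 0, 0, 0, 0, 0, 0, 21, 0, 0, 0, 0, 0, 0, 28, 0, 0, 0, 0, 0, 0, 35, 0, 0, 0, 0, 0, 0, 42, 0, 0, 0, 0, 0, 0, 49, 0, 0, 0, 0, 0, 0, 49, 0, 0, 0, 0, 0, 0, 49],
)

```text
time: 8.65
tool_pos: [478.1, -39.5, 66.6]
orientation: [0.0, -0.564, 0.825, -0.0]
wrist_force: [-0.9, -0.2, 0.2]
opening: 0.999
grasp_force: 0.0
```

```bash
python3 -c "
from seg import *
from mv import *
st()
f=arm.grab_frame('top'); g=arm.grab_frame('side')
p0=np.array([477.5,-39.7,np.radians(-21.5)])
for k in (f,g):
    try:
        uv=proj(k,np.array([[p0[0],p0[1],15]]))[0]; m=best(k,'bed',uv)
        if m is not None:
            q,i=fit([(k,m)],M['bed'],0,p0); print(np.round([*q[:2],np.degrees(q[2])],1),round(i,3),m.sum())
        else: print('none')
    except Exception as e: print(e)
mv(477.5,-39.7,2,-111.5)
"
```

```text
t 8.65 tcp [478.1 -39.5  66.6] yaw -111.3 F [-0.9 -0.2  0.2] open 0.999 grip 0.0 q6 -0.71
none
[477.  -40.6 -25.2] 0.896 544
shift [0.4, 0.4, 64.4] turn [-0.0, 0.0, 0.1]
```

send_rows(
  series=[0, 0.4, 0.4, 15, 0, 0, 0, 0, 0.4, 0.4, 35, 0, 0, 0, 0, 0.4, 0.4, 50, 0, 0, 0, 0, 0.4, 0.4, 59, 0, 0, 0, 0, 0.4, 0.4, 64, 0, 0, 0, 0, 0.4, 0.4, 64, 0, 0, 0, 0.1, 0.4, 0.4, 64, 0, 0, 0, 0.2, 0.4, 0.4, 64, 0, 0, 0, 0.4, 0.4, 0.4, 64, 0, 0, 0, 0.4, 0.4, 0.4, 64, 0, 0, 0, 0.4, 0.4, 0.4, 64, 0, 0, 0],
  squeeze=40,
)

```text
time: 9.77
tool_pos: [478.4, -39.5, 3.7]
orientation: [0.001, -0.563, 0.826, -0.001]
wrist_force: [-0.9, 2.0, 5.9]
opening: 0.789
grasp_force: 47.6
```

send_rows(
  series=[0.4, 0, 0, -15, 0, 0, 0, 0.4, 0, 0, -45, 0, 0, 0, 0.4, 0, 0, -80, 0, 0, 0, 0.4, 0, 0, -100, 0, 0, 0, 0.4, 0, 0, -100, 0, 0, 0],
)

```text
time: 10.18
tool_pos: [480.0, -39.5, 107.9]
orientation: [0.004, -0.563, 0.826, -0.002]
wrist_force: [0.7, 0.6, -1.0]
opening: 0.787
grasp_force: 46.8
```

```bash
python3 -c "
from mv import *
st(); mv(602.5,14.2,98,-111.5)"
```

```text
t 10.18 tcp [480.  -39.5 107.9] yaw -111.5 F [ 0.7  0.6 -1. ] open 0.787 grip 46.8 q6 -0.71
shift [-94.8, -94.2, 11.0] turn [-0.4, 0.2, 0.0]
```

send_rows(
  series=[0.4, -8, -8, 0, 0, 0, 0, 0.4, -28, -28, 0, 0, 0, 0, 0.4, -50, -50, 0, 0, 0, 0, 0.4, -72, -72, 4, 0, 0, 0, 0.4, -88, -88, 10, 0, 0, 0, 0.4, -95, -94.5, 16, 0, 0, 0, 0.4, -95, -94.5, 22, 0, 0, 0, 0.4, -95, -94.5, 24, 0, 0, 0, 0.4, -95, -94.5, 24, 0, 0, 0],
)

```text
time: 10.93
tool_pos: [599.0, 13.7, 76.8]
orientation: [-0.001, -0.563, 0.827, 0.001]
wrist_force: [-0.2, -0.3, -1.6]
opening: 0.787
grasp_force: 46.7
```

```bash
python3 - <<'E'
from seg import *
from mv import *
st()
f=arm.grab_frame('top'); g=arm.grab_frame('side')
z=arm.get_obs()["tool_pos"]; c=np.array([[602,14,70]])
bed=np.array([z[0],z[1],np.radians(158.5)]); T=[]
for k in (f,g):
    uv=proj(k,c)[0]
    im=tile(k,M["bed"],bed,z[2]-3.7,uv,w=50,s=8); T.append(im)
cv2.imwrite("pics/hover.png",np.hstack(T))
mv(603,14.5,82,-111.5)
E
```

```text
t 10.93 tcp [599.   13.7  76.8] yaw -111.5 F [-0.2 -0.3 -1.6] open 0.787 grip 46.7 q6 -0.73
shift [-1.9, -2.8, -3.4] turn [-0.0, 0.0, 0.0]
```

View pics/hover.png

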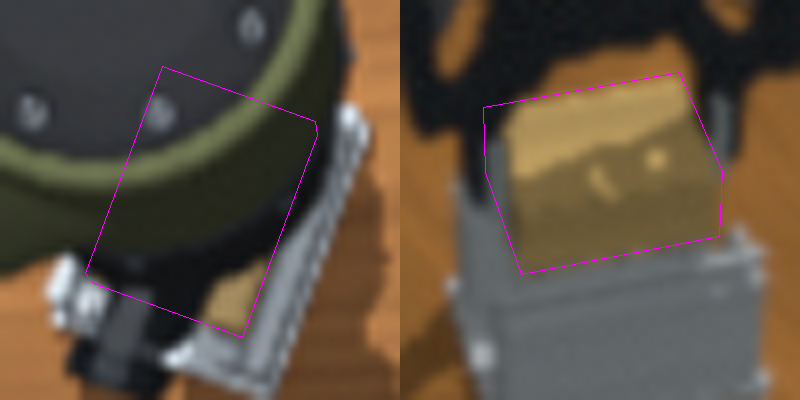

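```bash
python3 - <<'E'
from mv import *
st(); mv(603,14.5,78,-111.5)
E
```

```text
t 11.03 tcp [599.7  13.7  78.6] yaw -111.5 F [-0.4 -0.4 -0.4] open 0.784 grip 46.7 q6 -0.73
shift [-1.9, -2.8, 0.6] turn [-0.0, 0.0, 0.0]
```

```bash
python3 - <<'E'
from seg import *
d=np.load("cams.npz"); F=[dict(pixels=d[f"p{i}"],camera_matrix=d[f"K{i}"],world_from_camera=d[f"T{i}"]) for i in(0,1)]
rim=[B(-49,49,-39,39,68,68),B(-49,49,-39,39,0,0),B(-35.5,35.5,-26.5,26.5,8,8)]
rows=[]
for p in ((599,14,158.7),(602.7,14.5,158.7)):
    p=np.array([p[0],p[1],np.radians(p[2])])
    rows.append(np.hstack([tile(f,rim,p,0,proj(f,np.array([[602,14,34]]))[0],w=50,s=6) for f in F]))
cv2.imwrite("pics/hyp.png",np.vstack(rows))
E
```

```text
(no output)
```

View pics/hyp.png

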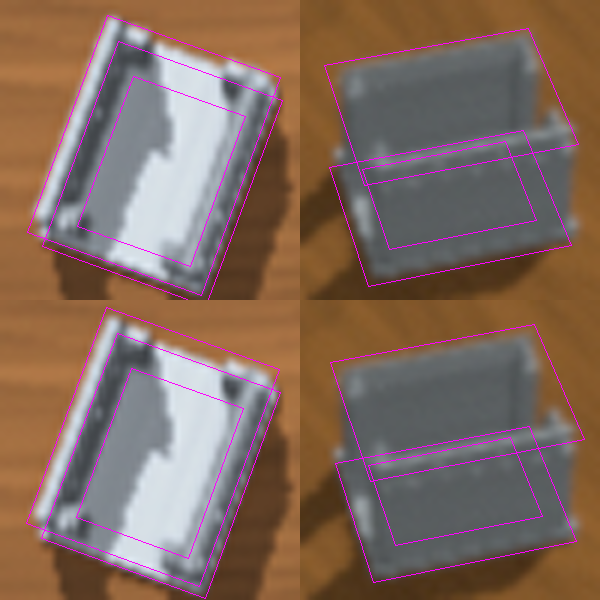

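The rim is visibly shorter than my box model assumes: in the side tile the far wall spans (345,75)–(535,40). I'll refit with a free top-rim size.

```bash
python3 - <<'E'
from seg import *
d=np.load("cams.npz"); F=[dict(pixels=d[f"p{i}"],camera_matrix=d[f"K{i}"],world_from_camera=d[f"T{i}"]) for i in(0,1)]
# low-saturation mask = metal
ms=[]
for f in F:
    hsv=cv2.cvtColor(f["pixels"],cv2.COLOR_RGB2HSV); c=proj(f,np.array([[602,14,34]]))[0]
    big=cv2.resize(hsv[:,:,1].astype(np.float32),None,fx=S,fy=S,interpolation=cv2.INTER_CUBIC)
    m=(big<85); v,u=np.indices(m.shape); m&=(abs(u-c[0]*S)<30*S)&(abs(v-c[1]*S)<30*S)
    n,l,stt,cc=cv2.connectedComponentsWithStats(m.astype(np.uint8)); k=1+np.argmax(stt[1:,4]); ms.append(l==k); print("px",stt[k,4]/S/S)
def model(L,W):
    bx=[B(-49,49,-39,39,0,8)]
    for s in(1,-1):
        bx.append(np.array([[x,s*y,z] for z,X,Y in((0,49,39),(68,L,W)) for x in(-X,X) for y in(29,Y)],float))
        for t in(1,-1): bx.append(np.array([[t*x,s*y,z] for z,X,Y in((0,49,39),(68,L,W)) for x in(38,X) for y in(18,Y)],float))
    return bx
def cost(p,ks):
    t=0
    for k in ks:
        r=render(F[k],model(p[3],p[4]),[p[0],p[1],p[2]/50],0)>0; t+=1-(r&ms[k]).sum()/(r|ms[k]).sum()
    return t/len(ks)
for ks in((0,),(1,),(0,1)):
    p0=np.array([602.5,14.5,np.radians(158.5)*50,46,38])
    for s in(4,1.5):
        r=minimize(cost,p0,args=(ks,),method="Nelder-Mead",options=dict(initial_simplex=np.vstack([p0,p0+s*np.eye(5)]),xatol=.05,fatol=1e-4,maxiter=400)); p0=r.x
    print(ks,np.round([p0[0],p0[1],np.degrees(p0[2]/50),p0[3],p0[4]],2),"iou %.3f"%(1-r.fun))
E
```

```text
px 1214.75
px 1274.25
(0,) [602.94  15.3  158.81  45.69  36.69] iou 0.983
(1,) [602.91  15.55 158.68  44.06  32.62] iou 0.976
(0, 1) [602.9   15.32 158.77  44.4   36.44] iou 0.965
```

send_rows(
  series=[0.4, -1, -1, 0, 0, 0, 0, 0.4, -3, -2.4, 0, 0, 0, -0.2, 0.4, -3, -2.4, 3, 0, 0, -0.2, 0.4, -3, -2.4, 6, 0, 0, -0.2, 0.4, -3, -2.4, 9, 0, 0, -0.2, 0.4, -3, -2.4, 9, 0, 0, -0.2],
)

```text
time: 11.53
tool_pos: [602.9, 16.0, 68.2]
orientation: [-0.001, -0.564, 0.826, 0.0]
wrist_force: [-0.8, -0.2, -1.5]
opening: 0.783
grasp_force: 46.7
```

send_rows(
  series=[0.4, 0, 0, 2, 0, 0, 0, 0.4, 0, 0, 4, 0, 0, 0, 0.4, 0, 0, 6, 0, 0, 0, 0.4, 0, 0, 6, 0, 0, 0],
)

```text
time: 11.87
tool_pos: [603.2, 16.0, 62.7]
orientation: [-0.0, -0.564, 0.826, 0.0]
wrist_force: [0.2, -0.2, -1.7]
opening: 0.785
grasp_force: 46.7
```

```bash
python3 - <<'E'
from mv import *
st(); mv(603,15.4,60,-111.25)
E
```

```text
t 11.87 tcp [603.2  16.   62.7] yaw -111.3 F [ 0.2 -0.2 -1.7] open 0.785 grip 46.7 q6 -0.73
shift [0.6, 0.0, 2.7] turn [0.0, -0.0, -0.0]
```

Bottom of the block is at z≈59, inside the flare, with no contact force. I'll continue slowly.

send_rows(
  series=[0.4, 0.5, 0, 2, 0, 0, 0, 0.4, 0.5, 0, 4, 0, 0, 0, 0.4, 0.5, 0, 6, 0, 0, 0, 0.4, 0.5, 0, 8, 0, 0, 0, 0.4, 0.5, 0, 10, 0, 0, 0],
)

```text
time: 12.28
tool_pos: [603.3, 15.6, 53.1]
orientation: [-0.0, -0.564, 0.826, -0.0]
wrist_force: [-0.3, -0.3, -2.5]
opening: 0.787
grasp_force: 46.7
```

```bash
python3 - <<'E'
from mv import *
st()
E
```

```text
t 12.28 tcp [603.3  15.6  53.1] yaw -111.3 F [-0.3 -0.3 -2.5] open 0.787 grip 46.7 q6 -0.73
```

send_rows(
  series=[0.4, 0, 0, 3, 0, 0, 0, 0.4, 0, 0, 7, 0, 0, 0, 0.4, 0, 0, 11, 0, 0, 0, 0.4, 0, 0, 15, 0, 0, 0, 0.4, 0, 0, 19, 0, 0, 0, 0.4, 0, 0, 22, 0, 0, 0, 0.4, 0, 0, 25, 0, 0, 0, 0.4, 0, 0, 28, 0, 0, 0, 0.4, 0, 0, 31, 0, 0, 0, 0.4, 0, 0, 34, 0, 0, 0, 0.4, 0, 0, 36, 0, 0, 0, 0.4, 0, 0, 38, 0, 0, 0],
)

```text
time: 13.28
tool_pos: [603.3, 15.5, 15.1]
orientation: [-0.0, -0.564, 0.826, -0.0]
wrist_force: [0.8, 0.0, -1.0]
opening: 0.786
grasp_force: 46.7
```

send_rows(
  series=[0.4, 0, 0, 1, 0, 0, 0, 0.4, 0, 0, 2, 0, 0, 0, 0.4, 0, 0, 3, 0, 0, 0, 0.4, 0, 0, 3, 0, 0, 0],
)

```text
time: 13.62
tool_pos: [603.3, 15.5, 12.2]
orientation: [-0.0, -0.564, 0.826, 0.0]
wrist_force: [0.5, -0.2, -1.5]
opening: 0.787
grasp_force: 46.7
```

```bash
python3 - <<'E'
from mv import *
st()
E
```

```text
t 13.62 tcp [603.3  15.5  12.2] yaw -111.3 F [ 0.5 -0.2 -1.5] open 0.787 grip 46.7 q6 -0.73
```

send_rows(
  series=[0.4, 0, 0, 0.5, 0, 0, 0, 0.4, 0, 0, 1, 0, 0, 0, 0.4, 0, 0, 1.3, 0, 0, 0, 0.4, 0, 0, 1.3, 0, 0, 0],
)

```text
time: 13.95
tool_pos: [603.5, 15.5, 11.8]
orientation: [0.0, -0.564, 0.825, -0.0]
wrist_force: [-2.9, -0.0, 4.2]
opening: 0.787
grasp_force: 47.4
```

The block is on the pocket floor at TCP 11.8, where 11.7 was expected. I'll release and go up.

send_rows(
  series=[0.15, 0, 0, 0, 0, 0, 0, 0.08, 0, 0, 0, 0, 0, 0, 0, 0, 0, 0, 0, 0, 0, 0, 0, 0, 0, 0, 0, 0, 0, 0, 0, 0, 0, 0, 0, 0, 0, 0, -6, 0, 0, 0, 0, 0, 0, -20, 0, 0, 0, 0, 0, 0, -45, 0, 0, 0, 0, 0, 0, -75, 0, 0, 0, 0, 0, 0, -100, 0, 0, 0, 0, 0, 0, -100, 0, 0, 0],
)

```text
time: 14.87
tool_pos: [606.4, 15.6, 118.6]
orientation: [0.005, -0.565, 0.825, -0.003]
wrist_force: [0.7, -0.4, 1.5]
opening: 1.0
grasp_force: 0.0
```

```bash
python3 - <<'E'
from mv import *
st(); mv(464,-392.8,90,-132)
E
```

```text
t 14.87 tcp [606.4  15.6 118.6] yaw -111.3 F [ 0.7 -0.4  1.5] open 1.000 grip 0.0 q6 -0.73
shift [432.3, -15.1, 26.9] turn [-0.5, 0.3, 20.7]
```

send_rows(
  series=[0, 20, -1, 0, 0, 0, 0, 0, 55, -2, 0, 0, 0, 2, 0, 95, -4, 0, 0, 0, 5, 0, 135, -6, 0, 0, 0, 8, 0, 175, -7, 0, 0, 0, 11, 0, 215, -9, 0, 0, 0, 14, 0, 255, -11, 0, 0, 0, 17, 0, 295, -12, 5, 0, 0, 20.7, 0, 335, -14, 10, 0, 0, 20.7, 0, 372, -16, 15, 0, 0, 20.7, 0, 402, -17, 20, 0, 0, 20.7, 0, 420, -18, 20, 0, 0, 20.7],
)

```text
time: 15.87
tool_pos: [465.7, -384.7, 90.0]
orientation: [-0.001, -0.406, 0.914, 0.001]
wrist_force: [0.9, 1.0, -0.4]
opening: 1.001
grasp_force: 0.0
```

send_rows(
  series=[0, 5, 0, 0, 0, 0, 0, 0, 9, 3, 5, 0, 0, 0, 0, 10.3, 3.9, 10, 0, 0, 0, 0, 10.3, 3.9, 10, 0, 0, 0, 0, 10.3, 3.9, 10, 0, 0, 0],
)

```text
time: 16.28
tool_pos: [458.0, -386.3, 80.7]
orientation: [-0.0, -0.407, 0.913, 0.0]
wrist_force: [0.2, -0.3, 0.8]
opening: 1.0
grasp_force: 0.0
```

```bash
python3 - <<'E'
from mv import *
f=arm.grab_frame("side"); st(); mv(464,-392.8,-3,-132)
uv=proj(f,np.array([[464,-393,8]]))[0]; m=best(f,"spacer",uv)
if m is not None:
    q,i=fit([(f,m)],M["spacer"],0,np.array([464,-392.8,np.radians(138)])); print(np.round([*q[:2],np.degrees(q[2])],1),round(i,3),m.sum())
E
```

```text
t 16.33 tcp [ 458.3 -386.5   81.2] yaw -131.9 F [ 0.4  0.  -0.4] open 1.005 grip 0.0 q6 -0.36
shift [0.9, -8.4, 84.2] turn [-0.0, -0.0, 0.1]
[ 463.9 -392.3  138.2] 0.933 791
```

send_rows(
  series=[0, 0.9, -4, 5, 0, 0, 0, 0, 0.9, -8.4, 15, 0, 0, 0, 0, 0.9, -8.4, 35, 0, 0, 0, 0, 0.9, -8.4, 55, 0, 0, 0, 0, 0.9, -8.4, 70, 0, 0, 0, 0, 0.9, -8.4, 78, 0, 0, 0, 0, 0.9, -8.4, 82, 0, 0, 0, 0, 0.9, -8.4, 83.5, 0, 0, 0, 0, 0.9, -8.4, 83.5, 0, 0, 0],
)

```text
time: 17.13
tool_pos: [463.8, -393.9, -2.1]
orientation: [0.0, -0.407, 0.913, -0.0]
wrist_force: [-0.6, -0.3, 0.4]
opening: 0.999
grasp_force: 0.0
```

send_rows(
  series=[0.1, 0, 0, 0, 0, 0, 0, 0.2, 0, 0, 0, 0, 0, 0, 0.4, 0, 0, 0, 0, 0, 0, 0.4, 0, 0, 0, 0, 0, 0, 0.4, 0, 0, 0, 0, 0, 0],
  squeeze=35,
)

```text
time: 17.55
tool_pos: [464.3, -394.2, -1.0]
orientation: [0.001, -0.407, 0.913, -0.001]
wrist_force: [0.3, 1.0, 5.7]
opening: 0.784
grasp_force: 41.1
```

send_rows(
  series=[0.4, 0, 0, -5, 0, 0, 0, 0.4, 0, 0, -20, 0, 0, 0, 0.4, 0, 0, -50, 0, 0, 0, 0.4, 0, 0, -80, 0, 0, 0, 0.4, 0, 0, -110, 0, 0, 0, 0.4, 0, 0, -118, 0, 0, 0, 0.4, 0, 0, -118, 0, 0, 0, 0.4, 0, 0, -118, 0, 0, 0],
)

```text
time: 18.22
tool_pos: [463.5, -393.4, 115.2]
orientation: [0.0, -0.407, 0.914, 0.0]
wrist_force: [-0.2, 1.0, -0.8]
opening: 0.783
grasp_force: 40.5
```

```bash
python3 - <<'E'
from seg import *
from mv import *
st(); mv(603,15.4,115,-111.25)
f=arm.grab_frame("side"); o=arm.get_obs()["tool_pos"]
cv2.imwrite("pics/sp.png",tile(f,M["spacer"],np.array([o[0],o[1],np.radians(138)]),o[2]+3,proj(f,np.array([o]))[0],w=70,s=7))
E
```

```text
t 18.22 tcp [ 463.5 -393.4  115.2] yaw -132.0 F [-0.2  1.  -0.8] open 0.783 grip 40.5 q6 -0.36
shift [-397.2, 169.8, 0.5] turn [0.0, 0.0, -20.7]
```

View pics/sp.png

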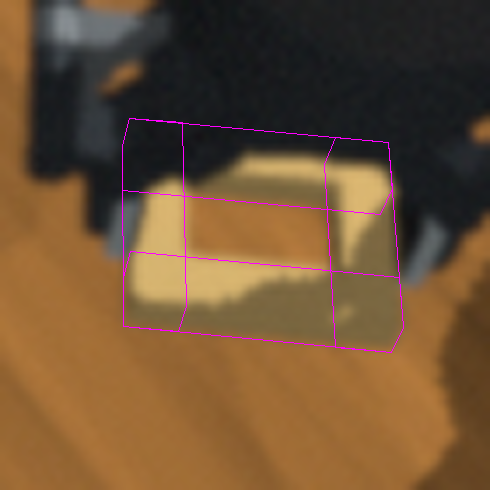

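The spacer is held, but its far edge sits lower than the flat model (image (390,165) against model (388,142)). It may have tilted about the grip axis, so I'll measure that.

```bash
cat > tilt.py <<'E'
from seg import *
from mv import *
def tiltfit(part,yaw0,dz,names=("side",)):
    """pose of a held part: x,y,z,yaw,tilts; gripper-dark pixels ignored"""
    V=[]
    for n in names:
        f=arm.grab_frame(n); o=arm.get_obs()["tool_pos"]
        im=f["pixels"]; uv=proj(f,np.array([[o[0],o[1],o[2]+dz+8]]))[0]
        ds=arm.trace(f,part); ds=[d for d in ds if np.hypot(*(np.array(d["xy"])-uv))<18]
        if not ds: print(n,"none"); continue
        up=lambda a,i:cv2.resize(a.astype(np.float32),None,fx=S,fy=S,interpolation=i)
        V.append((f,up(ds[0]["pixels"],cv2.INTER_LINEAR)>.5,up(cv2.dilate((im.max(2)<60).astype(np.uint8),np.ones((2,2))),cv2.INTER_NEAREST)>.5))
    def cost(p,tl=True):
        R=Ro.from_euler("ZXY",[p[3],p[4] if tl else 0,p[5] if tl else 0],degrees=True).as_matrix(); t=0
        for f,m,dk in V:
            r=render(f,[b@R.T+[0,0,p[2]] for b in M[part]],[p[0],p[1],0],0)>0; k=~dk
            t+=1-(r&m&k).sum()/((r|m)&k).sum()
        return t/len(V)
    for tl in(False,True):
        p=np.array([o[0],o[1],o[2]+dz,yaw0,0,0],float)
        for s in(4,1.5):
            r=minimize(cost,p,args=(tl,),method="Nelder-Mead",options=dict(initial_simplex=np.vstack([p,p+s*np.eye(6)]),xatol=.05,fatol=1e-4,maxiter=600)); p=r.x
        print("tilt" if tl else "flat","d",np.round(p[:3]-o,1),"yaw,rx,ry",np.round(p[3:],1),"iou %.3f"%(1-r.fun))
    return V
E
python3 - <<'E'
from tilt import *
tiltfit("spacer",138,1)
st()
E
```

```text
flat d [0.5 1.2 1.3] yaw,rx,ry [137.8  -0.8   1.7] iou 0.904
tilt d [1.  1.1 1.7] yaw,rx,ry [137.3  -1.7   1.9] iou 0.910
t 18.37 tcp [ 462.7 -393.1  113.4] yaw -132.0 F [-0.9  0.7 -1.6] open 0.782 grip 40.5 q6 -0.36
```

```bash
python3 - <<'E'
from mv import *
mv(603,15,100,-111.25)
E
```

```text
shift [-397.2, 168.7, 13.7] turn [0.2, 0.0, -20.7]
```

send_rows(
  series=[0.4, -15, 6, 0, 0, 0, 0, 0.4, -45, 19, 0, 0, 0, -2, 0.4, -80, 34, 0, 0, 0, -4, 0.4, -117, 50, 0, 0, 0, -7, 0.4, -154, 65, 0, 0, 0, -10, 0.4, -191, 81, 0, 0, 0, -12, 0.4, -228, 97, 0, 0, 0, -15, 0.4, -265, 113, 0, 0, 0, -18, 0.4, -302, 128, 0, 0, 0, -20.7, 0.4, -337, 143, 4, 0, 0, -20.7, 0.4, -366, 155, 8, 0, 0, -20.7, 0.4, -385, 163, 12, 0, 0, -20.7],
)

```text
time: 19.37
tool_pos: [599.8, 4.5, 101.6]
orientation: [-0.001, -0.565, 0.825, 0.001]
wrist_force: [0.4, -0.6, -1.1]
opening: 0.783
grasp_force: 40.4
```

send_rows(
  series=[0.4, -8, 7, 2, 0, 0, 0, 0.4, -11, 11, 3, 0, 0, 0, 0.4, -13, 10, 3, 0, 0, 0, 0.4, -13, 10, 3, 0, 0, 0, 0.4, -13, 10, 3, 0, 0, 0, 0.4, -13, 10, 3, 0, 0, 0],
)

```text
time: 19.87
tool_pos: [595.3, 16.3, 100.8]
orientation: [0.0, -0.564, 0.826, -0.0]
wrist_force: [0.0, 0.6, -0.6]
opening: 0.782
grasp_force: 40.4
```

```bash
python3 - <<'E'
from mv import *
st(); mv(603,15,68,-111.25)
E
```

```text
t 19.87 tcp [595.3  16.3 100.8] yaw -111.4 F [ 0.   0.6 -0.6] open 0.782 grip 40.4 q6 -0.74
shift [-1.6, -7.6, 32.8] turn [-0.0, 0.0, -0.1]
```

send_rows(
  series=[0.4, -1, -4, 5, 0, 0, 0, 0.4, -1.6, -7.6, 10, 0, 0, 0, 0.4, -1.6, -7.6, 16, 0, 0, 0, 0.4, -1.6, -7.6, 20, 0, 0, 0, 0.4, -1.6, -7.6, 22, 0, 0, 0, 0.4, -1.6, -7.6, 22, 0, 0, 0, 0.4, -1.6, -7.6, 22, 0, 0, 0],
)

```text
time: 20.45
tool_pos: [602.9, 16.0, 78.4]
orientation: [-0.0, -0.564, 0.825, -0.0]
wrist_force: [0.6, 0.0, 0.6]
opening: 0.782
grasp_force: 40.4
```

```bash
python3 - <<'E'
from tilt import *
V=tiltfit("spacer",158.75,1)
st(); mv(603,15,68,-111.25)
E
```

```text
flat d [-0.2  1.2  0. ] yaw,rx,ry [159.3  -0.    3.3] iou 0.905
tilt d [-0.9  0.3  0.6] yaw,rx,ry [158.4   3.3   0. ] iou 0.912
t 20.55 tcp [603.1  16.1  78.9] yaw -111.3 F [-0.   0.5  0.5] open 0.782 grip 40.4 q6 -0.73
shift [1.1, -0.3, 10.9] turn [-0.0, 0.0, -0.0]
```

send_rows(
  series=[0.4, 0.6, -0.2, 4, 0, 0, 0, 0.4, 1, -0.3, 8, 0, 0, 0, 0.4, 1, -0.3, 11, 0, 0, 0, 0.4, 1, -0.3, 13, 0, 0, 0, 0.4, 1, -0.3, 15, 0, 0, 0, 0.4, 1, -0.3, 15, 0, 0, 0],
)

```text
time: 21.05
tool_pos: [602.6, 14.9, 62.9]
orientation: [-0.0, -0.564, 0.826, 0.0]
wrist_force: [-0.3, -0.4, -1.0]
opening: 0.783
grasp_force: 40.4
```

send_rows(
  series=[0.4, 0, 0, 2, 0, 0, 0, 0.4, 0, 0, 4, 0, 0, 0, 0.4, 0, 0, 6, 0, 0, 0, 0.4, 0, 0, 8, 0, 0, 0, 0.4, 0, 0, 9, 0, 0, 0],
)

```text
time: 21.47
tool_pos: [602.7, 15.0, 54.1]
orientation: [-0.0, -0.564, 0.826, 0.0]
wrist_force: [0.3, 0.6, -0.9]
opening: 0.781
grasp_force: 40.4
```

```bash
python3 - <<'E'
from mv import *
st()
E
```

```text
t 21.47 tcp [602.7  15.   54.1] yaw -111.3 F [ 0.3  0.6 -0.9] open 0.781 grip 40.4 q6 -0.73
```

No contact with the underside at z≈55. I'll lower on to about 1–2 mm above the bed, then feel for it.

send_rows(
  series=[0.4, 0, 0, 2, 0, 0, 0, 0.4, 0, 0, 5, 0, 0, 0, 0.4, 0, 0, 8, 0, 0, 0, 0.4, 0, 0, 11, 0, 0, 0, 0.4, 0, 0, 13, 0, 0, 0, 0.4, 0, 0, 14, 0, 0, 0, 0.4, 0, 0, 15, 0, 0, 0, 0.4, 0, 0, 15, 0, 0, 0],
)

```text
time: 22.13
tool_pos: [602.8, 15.0, 39.3]
orientation: [-0.0, -0.564, 0.826, -0.0]
wrist_force: [-0.3, 1.0, 0.2]
opening: 0.785
grasp_force: 40.4
```

send_rows(
  series=[0.4, 0, 0, 0.5, 0, 0, 0, 0.4, 0, 0, 1, 0, 0, 0, 0.4, 0, 0, 1.5, 0, 0, 0, 0.4, 0, 0, 1.5, 0, 0, 0],
)

```text
time: 22.47
tool_pos: [602.8, 15.0, 38.0]
orientation: [-0.0, -0.564, 0.826, -0.0]
wrist_force: [1.3, -0.1, -0.6]
opening: 0.785
grasp_force: 40.4
```

send_rows(
  series=[0.4, 0, 0, 0.5, 0, 0, 0, 0.4, 0, 0, 1, 0, 0, 0, 0.4, 0, 0, 1.3, 0, 0, 0, 0.4, 0, 0, 1.3, 0, 0, 0],
)

```text
time: 22.8
tool_pos: [602.9, 15.0, 37.1]
orientation: [0.0, -0.564, 0.825, -0.0]
wrist_force: [-1.9, 0.0, 1.1]
opening: 0.783
grasp_force: 40.7
```

send_rows(
  series=[0.4, 0, 0, 0.4, 0, 0, 0, 0.4, 0, 0, 0.6, 0, 0, 0, 0.4, 0, 0, 0.6, 0, 0, 0],
)

```text
time: 23.05
tool_pos: [602.9, 15.0, 37.1]
orientation: [0.0, -0.564, 0.825, -0.0]
wrist_force: [-3.5, 0.8, 5.8]
opening: 0.782
grasp_force: 41.1
```

send_rows(
  series=[0.15, 0, 0, 0, 0, 0, 0, 0.08, 0, 0, 0, 0, 0, 0, 0, 0, 0, 0, 0, 0, 0, 0, 0, 0, 0, 0, 0, 0, 0, 0, 0, 0, 0, 0, 0, 0, 0, 0, -5, 0, 0, 0, 0, 0, 0, -18, 0, 0, 0, 0, 0, 0, -40, 0, 0, 0, 0, 0, 0, -65, 0, 0, 0, 0, 0, 0, -75, 0, 0, 0, 0, 0, 0, -75, 0, 0, 0, 0, 0, 0, -75, 0, 0, 0],
)

```text
time: 24.05
tool_pos: [603.3, 15.2, 112.3]
orientation: [0.001, -0.564, 0.826, -0.0]
wrist_force: [-0.1, 0.3, -1.1]
opening: 1.003
grasp_force: 0.0
```

```bash
python3 - <<'E'
from mv import *
st(); mv(522.6,280.7,110,-82)
E
```

```text
t 24.05 tcp [603.3  15.2 112.3] yaw -111.3 F [-0.1  0.3 -1.1] open 1.003 grip 0.0 q6 -0.73
shift [-218.1, 171.6, 2.4] turn [-0.1, 0.1, -29.3]
```

send_rows(
  series=[0, -12, 9, 0, 0, 0, -2, 0, -36, 28, 0, 0, 0, -6, 0, -65, 51, 0, 0, 0, -10, 0, -95, 75, 0, 0, 0, -15, 0, -125, 98, 0, 0, 0, -20, 0, -155, 122, 0, 0, 0, -25, 0, -182, 143, 0, 0, 0, -29, 0, -203, 160, 0, 0, 0, -29, 0, -214, 168, 0, 0, 0, -29.2, 0, -218, 171.5, 0, 0, 0, -29.2, 0, -218, 171.5, 0, 0, 0, -29.2, 0, -218, 171.5, 0, 0, 0, -29.2],
)

```text
time: 25.05
tool_pos: [522.2, 279.5, 110.5]
orientation: [0.001, 0.754, -0.657, 0.0]
wrist_force: [0.3, -0.7, 0.1]
opening: 0.993
grasp_force: 0.0
```

```bash
python3 - <<'E'
from seg import *
from mv import *
f=arm.grab_frame("side"); st()
uv=proj(f,np.array([[522.6,280.7,10]]))[0]; m=best(f,"platen",uv); p0=np.array([522.6,280.7,np.radians(98)])
if m is not None:
    q,i=fit([(f,m)],M["platen"],0,p0); print(np.round([*q[:2],np.degrees(q[2])],1),round(i,3),m.sum())
d=np.load("cams.npz"); F=[dict(pixels=d[f"p{i}"],camera_matrix=d[f"K{i}"],world_from_camera=d[f"T{i}"]) for i in(0,1)]
a=tile(f,M["platen"],p0,0,uv,w=50,s=8)
c=proj(f,np.array([[603,15.4,50]]))[0]
b=tile(f,[x+[0,0,38] for x in M["spacer"]],np.array([603,15.4,np.radians(158.75)]),0,c,w=50,s=8)
cv2.imwrite("pics/pl.png",np.hstack([a,b])); mv(522.6,280.7,17,-82)
E
```

```text
t 25.10 tcp [522.5 279.2 110.8] yaw -82.2 F [-1.2 -0.6 -0.3] open 0.997 grip 0.0 q6 -0.69
[522.2 279.7  98. ] 0.941 295
shift [-1.6, -0.3, 93.9] turn [0.0, -0.0, -0.2]
```

View pics/pl.png

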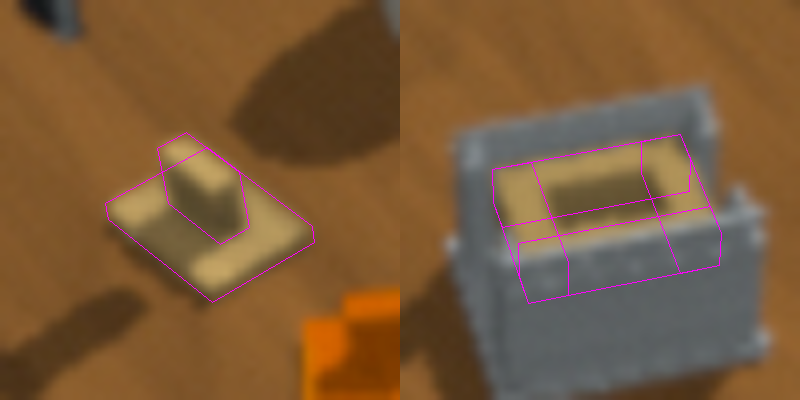

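The spacer lies flat in the pocket (right tile), and the platen outline matches at (210,220). I'll grip its handle.

send_rows(
  series=[0, -1, -0.3, 15, 0, 0, -0.2, 0, -1, -0.3, 38, 0, 0, -0.2, 0, -1, -0.3, 60, 0, 0, -0.2, 0, -1, -0.3, 76, 0, 0, -0.2, 0, -1, -0.3, 86, 0, 0, -0.2, 0, -1, -0.3, 91, 0, 0, -0.2, 0, -1, -0.3, 94, 0, 0, -0.2, 0, -1, -0.3, 94, 0, 0, -0.2, 0, -1, -0.3, 94, 0, 0, -0.2],
)

```text
time: 25.9
tool_pos: [523.0, 281.6, 18.2]
orientation: [-0.001, 0.755, -0.655, 0.0]
wrist_force: [1.5, 0.0, -0.2]
opening: 0.999
grasp_force: 0.0
```

send_rows(
  series=[0.3, 0, 0, 0, 0, 0, 0, 0.5, 0, 0, 0, 0, 0, 0, 0.7, 0, 0, 0, 0, 0, 0, 0.8, 0, 0, 0, 0, 0, 0, 0.85, 0, 0, 0, 0, 0, 0, 1, 0, 0, 0, 0, 0, 0, 1, 0, 0, 0, 0, 0, 0, 1, 0, 0, 0, 0, 0, 0, 1, 0, 0, 0, 0, 0, 0],
  squeeze=35,
)

```text
time: 26.65
tool_pos: [522.5, 281.5, 17.3]
orientation: [-0.0, 0.755, -0.655, 0.0]
wrist_force: [-1.2, 0.6, 2.3]
opening: 0.151
grasp_force: 36.8
```

```bash
python3 - <<'E'
from mv import *
st()
E
```

```text
t 26.65 tcp [522.5 281.5  17.3] yaw -81.9 F [-1.2  0.6  2.3] open 0.151 grip 36.8 q6 -0.69
```

send_rows(
  series=[1, 0, 0, -4, 0, 0, 0, 1, 0, 0, -18, 0, 0, 0, 1, 0, 0, -45, 0, 0, 0, 1, 0, 0, -75, 0, 0, 0, 1, 0, 0, -98, 0, 0, 0, 1, 0, 0, -110, 0, 0, 0, 1, 0, 0, -110, 0, 0, 0, 1, 0, 0, -110, 0, 0, 0],
)

```text
time: 27.32
tool_pos: [522.1, 281.5, 126.6]
orientation: [0.0, 0.755, -0.655, -0.0]
wrist_force: [-0.8, -0.1, -1.6]
opening: 0.154
grasp_force: 36.5
```

```bash
python3 - <<'E'
from tilt import *
tiltfit("platen",98,-17.3); st(); mv(602.4,15.5,127,-21.25)
E
```

```text
flat d [  0.4   0.5 -16.7] yaw,rx,ry [96.2  0.4  2. ] iou 0.879
tilt d [  0.6   0.5 -18. ] yaw,rx,ry [95.8  1.8  3. ] iou 0.892
t 27.42 tcp [521.5 280.9 124.8] yaw -81.9 F [ 0.8 -0.4 -0.6] open 0.155 grip 36.5 q6 -0.69
shift [274.2, -42.7, -2.0] turn [0.2, 0.0, -60.6]
```

send_rows(
  series=[1, 12, -2, 0, 0, 0, -3, 1, 40, -6, 0, 0, 0, -9, 1, 70, -11, 0, 0, 0, -15, 1, 100, -16, 0, 0, 0, -21, 1, 130, -20, 0, 0, 0, -27, 1, 160, -25, 0, 0, 0, -34, 1, 190, -30, 0, 0, 0, -40, 1, 218, -34, 0, 0, 0, -46, 1, 242, -38, 0, 0, 0, -52, 1, 260, -40, 0, 0, 0, -58, 1, 270, -42, 0, 0, 0, -60.6, 1, 274, -42.7, 0, 0, 0, -60.6],
)

```text
time: 28.42
tool_pos: [602.7, 14.4, 124.9]
orientation: [0.001, 0.983, -0.185, -0.002]
wrist_force: [-0.4, -0.6, -0.8]
opening: 0.156
grasp_force: 36.5
```

send_rows(
  series=[1, 0, 0, 5, 0, 0, 0, 1, 0, 0, 12, 0, 0, 0, 1, 0, 0, 20, 0, 0, 0, 1, 0, 0, 25, 0, 0, 0, 1, 0, 0, 25, 0, 0, 0, 1, 0, 0, 25, 0, 0, 0],
)

```text
time: 28.92
tool_pos: [602.9, 16.6, 101.5]
orientation: [0.0, 0.983, -0.184, -0.0]
wrist_force: [-0.5, 1.1, -0.2]
opening: 0.155
grasp_force: 36.5
```

```bash
python3 - <<'E'
from tilt import *
tiltfit("platen",158.75,-17.3); st(); mv(602.4,15.5,88,-21.25)
E
```

```text
flat d [  0.9  -0.2 -17.6] yaw,rx,ry [157.2   0.9   3.4] iou 0.842
tilt d [  1.3  -0.8 -19.1] yaw,rx,ry [158.3   4.9  -3.6] iou 0.862
t 29.02 tcp [603.5  16.5 102.5] yaw -21.3 F [ 0.1  0.4 -0.1] open 0.152 grip 36.5 q6 0.84
shift [-0.6, 1.3, 14.5] turn [-0.0, -0.0, -0.0]
```

send_rows(
  series=[1, -0.3, 0.6, 4, 0, 0, 0, 1, -0.6, 1.3, 8, 0, 0, 0, 1, -0.6, 1.3, 12, 0, 0, 0, 1, -0.6, 1.3, 15, 0, 0, 0, 1, -0.6, 1.3, 16, 0, 0, 0, 1, -0.6, 1.3, 16, 0, 0, 0],
)

```text
time: 29.52
tool_pos: [602.0, 15.1, 85.5]
orientation: [0.0, 0.983, -0.185, -0.0]
wrist_force: [-0.8, -0.2, -0.6]
opening: 0.155
grasp_force: 36.5
```

send_rows(
  series=[1, 0, 0, 2, 0, 0, 0, 1, 0, 0, 4, 0, 0, 0, 1, 0, 0, 6, 0, 0, 0, 1, 0, 0, 7, 0, 0, 0, 1, 0, 0, 7, 0, 0, 0],
)

```text
time: 29.93
tool_pos: [602.1, 15.2, 78.7]
orientation: [0.0, 0.983, -0.185, -0.0]
wrist_force: [-0.5, 0.3, -1.0]
opening: 0.156
grasp_force: 36.5
```

```bash
python3 - <<'E'
from mv import *
st(); mv(602.4,15.5,75,-21.25)
E
```

```text
t 29.93 tcp [602.1  15.2  78.7] yaw -21.3 F [-0.5  0.3 -1. ] open 0.156 grip 36.5 q6 0.84
shift [0.2, -0.4, 3.7] turn [0.0, 0.0, -0.0]
```

send_rows(
  series=[1, 0, 0, 1, 0, 0, 0, 1, 0, 0, 2, 0, 0, 0, 1, 0, 0, 3, 0, 0, 0, 1, 0, 0, 3, 0, 0, 0],
)

```text
time: 30.27
tool_pos: [602.2, 15.2, 75.8]
orientation: [0.0, 0.983, -0.185, -0.0]
wrist_force: [0.6, 0.6, -0.7]
opening: 0.155
grasp_force: 36.5
```

send_rows(
  series=[1, 0, 0, 1, 0, 0, 0, 1, 0, 0, 2, 0, 0, 0, 1, 0, 0, 2.8, 0, 0, 0, 1, 0, 0, 2.8, 0, 0, 0],
)

```text
time: 30.6
tool_pos: [602.3, 15.3, 73.1]
orientation: [-0.0, 0.983, -0.185, 0.0]
wrist_force: [0.6, 1.1, -1.0]
opening: 0.152
grasp_force: 36.4
```

send_rows(
  series=[1, 0, 0, 0.5, 0, 0, 0, 1, 0, 0, 1, 0, 0, 0, 1, 0, 0, 1.4, 0, 0, 0, 1, 0, 0, 1.4, 0, 0, 0],
)

```text
time: 30.93
tool_pos: [602.4, 15.3, 71.9]
orientation: [-0.0, 0.983, -0.185, 0.0]
wrist_force: [1.2, 1.3, -0.4]
opening: 0.152
grasp_force: 36.5
```

send_rows(
  series=[1, 0, 0, 0.4, 0, 0, 0, 1, 0, 0, 0.8, 0, 0, 0, 1, 0, 0, 0.8, 0, 0, 0],
)

```text
time: 31.18
tool_pos: [602.4, 15.3, 71.3]
orientation: [-0.0, 0.983, -0.185, 0.0]
wrist_force: [0.1, 1.8, 1.3]
opening: 0.152
grasp_force: 36.6
```

send_rows(
  series=[1, 0, 0, 0.4, 0, 0, 0, 1, 0, 0, 0.4, 0, 0, 0],
)

```text
time: 31.35
tool_pos: [602.4, 15.3, 71.3]
orientation: [-0.0, 0.983, -0.185, 0.0]
wrist_force: [-2.0, 3.2, 3.4]
opening: 0.157
grasp_force: 37.0
```

send_rows(
  series=[0.8, 0, 0, 0, 0, 0, 0, 0.75, 0, 0, 0, 0, 0, 0, 0.65, 0, 0, 0, 0, 0, 0, 0.6, 0, 0, 0, 0, 0, 0, 0.6, 0, 0, 0, 0, 0, 0, 0.6, 0, 0, -5, 0, 0, 0, 0.6, 0, 0, -20, 0, 0, 0, 0.6, 0, 0, -45, 0, 0, 0, 0.6, 0, 0, -80, 0, 0, 0, 0.6, 0, 0, -115, 0, 0, 0, 0.6, 0, 0, -130, 0, 0, 0, 0.6, 0, 0, -130, 0, 0, 0],
)

```text
time: 32.35
tool_pos: [604.1, 15.0, 207.1]
orientation: [-0.001, 0.983, -0.185, 0.004]
wrist_force: [0.2, -0.3, 0.8]
opening: 0.4
grasp_force: 0.0
```

send_rows(
  series=[0.6, -15, 0, 0, 0, 0, 0, 0.6, -45, 0, 0, 0, 0, 0, 0.6, -80, 0, 0, 0, 0, 0, 0.6, -115, 0, 0, 0, 0, 0, 0.6, -150, 0, 0, 0, 0, 0, 0.6, -175, 0, 0, 0, 0, 0, 0.6, -190, 0, 0, 0, 0, 0, 0.6, -190, 0, 0, 0, 0, 0],
)

```text
time: 33.02
tool_pos: [423.6, 85.0, 201.5]
orientation: [-0.001, 0.983, -0.183, 0.001]
wrist_force: [0.8, 0.4, 1.5]
opening: 0.398
grasp_force: 0.0
```

```bash
python3 - <<'E'
from seg import *
from mv import *
st(); T=[]
p=np.array([602.9,15.3,np.radians(158.75)])
for n in("top","side"):
    f=arm.grab_frame(n); c=proj(f,np.array([[603,15,60]]))[0]
    T.append(tile(f,[x+[0,0,54] for x in M["platen"]],p,0,c,w=50,s=8))
cv2.imwrite("pics/end.png",np.hstack(T))
E
```

```text
t 33.02 tcp [423.6  85.  201.5] yaw -21.1 F [0.8 0.4 1.5] open 0.398 grip 0.0 q6 0.53
```

View pics/end.png

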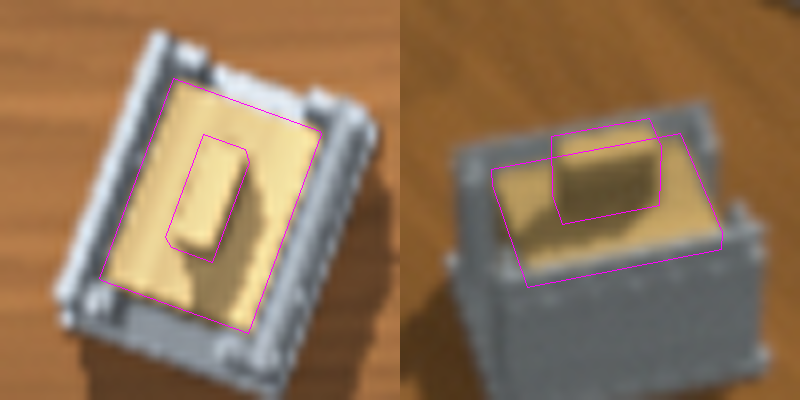

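The top and side tiles show the platen flat and square in the pocket at the expected height, handle up, on the outlines at (210,205) and (607,200). The arm is clear, so I'll hand in.

```bash
python3 -c "
from station import arm
print(arm.close_job())"
```

```text
the job is handed in; nothing more can be done
None
```

The flower press is assembled in its frame (bed block, then spacer, then platen with its handle up), each part lowered in gently, everything let go, and the job handed in at about 33 s.

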